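# Wedge the rail of the glove-drying rack tight with its tapered key

## Robot

A 7-joint arm with a two-finger parallel gripper is mounted at the origin on the work surface. World frame = base frame: x ahead of the robot, y to its left, z up, the work surface at z = 0. Lengths are in m, angles in rad, forces in N, time in s.
With the tool pointing down it reaches from about 0.4 to 0.85 m from the base axis. Payload 10.4 kg.
Tool frame: the origin (TCP) lies between the finger pads; the fingertips stand 22 mm ahead of it and the grasp point (between the pads) lies 3 mm ahead of it; z points along the fingers, y is the line along which they close (so a half turn about z gives the same grasp; the last joint's range is limited). The gripper opens to 85 mm and grips with 20 to 120 N. Pads are 22 mm wide; open, the fingers measure 114 mm over their backs; the gripper's body (76 mm by 85 mm) begins 54 mm behind the grasp point. The pads swing forward as they close: fully open they stand 13 mm farther back than shut.
Start: joints at [1.265, 0.332, -0.065, 1.46, 0.022, 1.35, -0.088], TCP at [0.174, -0.6, 0.253] pointing down, gripper open.
Joint ranges: [-2.6, 2.6], [-0.5, 2.12], [-1.47, 1.34], [0.16, 2.42], [-1.27, 4.41], [0.06, 2.06], [-2.6, 2.6]. Speed limits (rad/s): [2.22, 2.22, 2.79, 2.79, 3.14, 3.14, 3.14].

## Interface

Orientations are given as a unit quaternion [x, y, z, w].
In Python, from workcell import manip, camera, ticket, boxes_of, outline_of gives the robot as it stands.
- The arm moves only by the tool carry_out, never from a script. Its argument "deltas" is a list of rows, each a list of 5 numbers: the shift along the tool's x, y, z as a fraction of full scale, then the turn about the tool's z as a fraction of full scale, then the opening, from -1 (shut) to 1 (fully open), so that 0 is half open. In form: [[tx, ty, tz, spin, gripper], ...]. A call has 1 to 20 rows; each row is the pose to reach, as a shift and turn from the pose commanded when the call began, along the tool's axes at that moment; what a row does not reach only later rows make up. Full scale, the value 1, is 150 mm for a shift and 30 degrees for a turn. A row lasts 1/8 s, in which the tool goes at most 62.5 mm and 10.7 degrees, less where a joint would pass 70% of its speed; a pose out of reach is approached as far as the arm can. A call with a number of a shift or a turn outside -1 to 1 is refused whole. A call with a gripper value outside its range is refused whole. The fingers move at their own pace and stop on an object; "force" is the grip in N (left out, the last holds). Time passes only in rows, so rows that repeat a pose let the fingers close. It gives the time, the measured TCP pose, the force, the opening and the grip force at its end, in the units of the state.
- manip.get_obs(): the state, without advancing time (a new reading comes with each control period).
- camera(name): name is "scene" or "top" or "wrist"; returns a dict with "img" (420x560x3 uint8, red, green, blue), "depth" (420x560 float32, m along the optical axis (not along the pixel's ray), 0 where there is no reading), "vertical_fov" (degrees; the focal length in pixels is half the picture's height over the tangent of half this angle, whatever the lens; pixels are square), "cx", "cy" (the principal point, pixels), "R" (3x3) and "t" (3): a world point X has camera coordinates R X + t. Camera axes: x right, y down, z forward; pixel columns grow to the right and rows downward; lengths in m; the calibration is good to about 2 mm. A picture is of the moment at which its call begins.
- ticket.hand_in(): hands the job in; it is judged then, once.
Trained networks look in a picture, given as the dict that the camera call returned (one of the last four; its "shot" number tells which), for a name from the list of things; names that differ only in an ending like _2 or _b are one class to them, and where a whole thing is asked for, a point or a joint stands for the part that bears it (a point fixed in the world has none). Each returns a list of dicts, best first, with "conf" (0 to 1); they miss things now and then, are a little off and sometimes report something else, mostly with a low value. They report only what shows in the picture. A call takes as long as a camera call. They do not tell look-alikes from the thing itself.
- boxes_of(query, picture): "position" ([x, y, z] in m, in world coordinates, good to about 4 mm: the middle of the surface that is visible of it).
- outline_of(query, picture): "region" (420x560 bool, what is visible of it).
The state is a dict: "clock": time; "joint_pos": joint angles; "joint_velocities": joint speeds; "tau": joint torques, N m; "position": TCP position; "ee_rot": TCP orientation; "ft_force": force on the tool from outside, world axes, zero at the start; "torque": the same for the moment, N m; "grip_width": opening from 0.0 (shut) to 1.0 (fully open); "grasp_force": force on a finger pad.
Only numpy, scipy, OpenCV 4.12 (cv2) and the standard library are available. Lean on these libraries where they do the work, as an engineer would, in place of code of your own. Each camera call takes 0.05 s, during which the arm holds its last target. There are 200 camera calls.

## Task

The rail of the glove-drying rack is still loose in its near leg. Take the tapered key (not the straight spare peg) from the red caddy, stand it thin end down in the slot of the rail's tenon with its flat face against the leg and let go of it, then drive it down with light taps of the mallet until the rail is drawn up and the key is tight, without hard blows that would split the tenon. Leave the key wedged there, put the mallet back on the bench, and leave the spare peg, the saucer and the wax jar alone.

Things in the scene. Friction and masses are not known exactly. Their poses are not given: they have to be found in the camera images.
- key: Yellow plastic tapered key, 130 mm long, 14 mm thick (x), about 60 g. Origin: middle of the thin end; z towards the wide, struck end. Flat face: plane y = +10 mm. Sloping face: y = -10 mm at the thin end to -26 mm at the wide end (1 in 8). Starts upright, thin end down, in either caddy pocket, 67 mm standing out, turned at most 0.5 rad from how it must stand in the slot.
- key_top (a point): Middle of the key's struck end: x 0, y -8, z 130 mm in the key's frame. When tight it is 151 to 182 mm above the bench, differing from rack to rack and not measurable beforehand.
- key_tip (a point): Middle of the key's thin end (the key's origin).
- leg: Near leg of the rack, darker upright board fixed to the bench: 130 mm wide (x), 30 mm thick (y 0 to +30 mm), 132 mm high; it gives up to 1 mm under the key. Origin: at bench height, mid-width, in its outer face. y points along the rail into the rack; the tenon sticks out towards -y. The key's flat face (+y) bears on the outer face (y = 0), above and below the tenon.
- rail: Birch rail with its tenon and five steel pegs (tops 190 mm above the bench, the first 100 mm behind the leg's outer face); far end already keyed. Axes as the leg's. Tenon 48 mm wide, 60 to 108 mm above the bench, 82 mm out of the leg. It is loose by 1 to 4 mm and slides at about 3 N; the sinking key draws it to -y until its shoulder stops, then the force grows by some 7 N per mm.
- slot (a point): Middle of the slot's mouth in the tenon's top, 108 mm above the bench. The slot is open below, 18 mm wide (x: 2 mm free each side of the key), 23 to 29 mm long (y) at the top, from the leg to an end wall (14 mm to -y of this point) sloped like the key. Set in lightly, the key stands 8 to 37 mm above its tight depth. Sinking it takes 3 to 5 N; it is tight when 15 to 20 N sinks it no more than 1 mm.
- mallet: Mallet, about 300 g: round black silicone head 44 mm across, 70 mm long, 22 mm wooden handle. Stands on a striking face: origin in the middle of that face, z along the head, handle level along -x, 35 mm up, reaching 199 mm from the head's axis. Centre of mass 13 mm from the head's axis. Grip the head across y. More than 40 N on the key, or key squeezing the rail over 60 N, splits the tenon.
- mallet_head (a point): Centre of the mallet's head: 35 mm above the bench when it stands on a face, 22 mm when it lies.
- caddy: Red plastic caddy, 110 mm (x) by 180 mm (y), 66 mm high, handle folded along its +x side, fixed. Origin: under its middle. Two pockets 18 by 36 mm, 80 mm apart along y, hold the key and the spare peg.
- spare_peg: Straight yellow plastic peg, 14 by 20 by 130 mm, upright in the other pocket: not wanted. Origin in the middle of its lower end.
- saucer: White ceramic saucer, 136 mm across, 18 mm high, near the bench's far edge. Origin under its middle.
- wax_jar: Amber glass jar, 60 mm across, 55 mm high. Origin under its middle.
Things that resemble listed ones, but are neither listed nor needed, are in the scene too. Leave any grey look-alike of the key alone.

How it is judged:
On the way, in this order (a step that is already met when the one before it is completed fails the run):
1. The key stands in the slot, thin end down, at least 13 mm below the tenon's top, and has been let go (x of key_tip in the frame of leg between -0.006 and 0.006 m and y of key_tip in the frame of leg between -0.03 and -0.006 m and z of key_tip in the frame of leg below 0.095 m and angle between key's own z axis and vertical below 0.15 rad and contact force between the fingers and key below 0.05 N), for 0.2 s.
2. The mallet presses on the key while the key is wedged against the rail with more than 8 N (contact force between mallet and key above 4 N and contact force between key and rail above 8 N), for 0.02 s.
At the end, for the whole second after the job is handed in: Key in the slot within 4 degrees of upright, flat face within 4 mm of the leg, thin end out below the tenon, wedged by itself with more than 8 N against both rail and leg; mallet resting on the bench (head centre under 45 mm high); nothing held, nothing moving (contact force between key and rail above 8 N and contact force between key and leg above 8 N and x of key_tip in the frame of leg between -0.005 and 0.005 m and y of key_tip in the frame of leg above -0.014 m and z of key_tip in the frame of leg below 0.06 m and angle between key's own z axis and vertical below 0.07 rad and contact force between the fingers and key below 0.05 N and contact force between the fingers and mallet below 0.05 N and height (world z) of mallet_head between 0.015 and 0.045 m and linear speed of each of mallet, key below 0.02 m/s); the robot touches nothing.
It fails at once if The mallet hits or presses the key with more than 40 N (contact force between mallet and key above 40 N).
It fails at once if The key is driven so hard that it squeezes the rail with more than 60 N (the tenon splits) (contact force between key and rail above 60 N).
It fails at once if The spare peg is taken or shifted by more than 25 mm (distance of spare_peg from where it was at the start of the episode above 0.025 m).
It fails at once if The saucer is shifted by more than 20 mm (distance of saucer from where it was at the start of the episode above 0.02 m).
It fails at once if The wax jar is shifted by more than 20 mm (distance of wax_jar from where it was at the start of the episode above 0.02 m).
It also fails if it takes over 64 s, if anything falls off the work surface, if the arm or the gripper's body presses on something with over 40 N, if the wrist force passes 120 N, or if a joint passes its speed limit or range.

## Working session

There is one attempt and no reset: what is moved stays moved. The work goes in short steps, Python scripts to look and compute and a tool call to move; the robot and the scene stay as the last step left them, time stands still between calls to the robot, and variables do not carry over. Pictures are saved under pics/ and viewed, at most 10 in all, crops included, and the job is handed in when it is done.

Besides the shell and the picture viewer there is one more tool, called after "Emit:" by a JSON object that holds its "op" and its "data". carry_out: Moves the arm, as the interface text tells. Its arguments: {"type":"object","properties":{"deltas":{"type":"array","items":{"type":"array","items":{"type":"number"}}},"force":{"type":"number"}},"required":["deltas"]}

```bash
mkdir -p pics; cat > h.py <<'E'
import numpy as np, cv2
from workcell import manip, camera, ticket, boxes_of, outline_of
def cloud(p):
    f=210/np.tan(np.radians(p["vertical_fov"])/2); d=p["depth"]
    v,u=np.mgrid[:420,:560]
    c=np.stack([(u-p["cx"])/f*d,(v-p["cy"])/f*d,d],-1)
    return (c-p["t"])@np.array(p["R"])
def save(n,img): cv2.imwrite("pics/"+n,cv2.cvtColor(img,cv2.COLOR_RGB2BGR))
E
python3 - <<'E'
from h import *
o=manip.get_obs(); print(o)
ims=[]
for n in("top","scene"):
    p=camera(n); print(n,p["vertical_fov"],p["cx"],p["cy"],np.round(p["R"],3).tolist(),np.round(p["t"],3)); C=cloud(p)
    f=210/np.tan(np.radians(p["vertical_fov"])/2)
    for q in "key leg rail mallet mallet_head caddy spare_peg saucer wax_jar slot".split():
        try:
            for b in boxes_of(q,p)[:3]:
                X=np.array(b["position"]);c=np.array(p["R"])@X+p["t"]
                print(q,round(b["conf"],2),np.round(X,3),"px",np.round([c[0]/c[2]*f+p["cx"],c[1]/c[2]*f+p["cy"]]))
        except Exception as e: print(q,e)
    np.savez("s_"+n,C=C,img=p["img"])
    save(n+".png",p["img"])
E
```

```text
{'clock': 0.0, 'joint_pos': array([ 1.26536811,  0.33291044, -0.06465842,  1.46091887,  0.02158133,
        1.34988361, -0.08847041]), 'joint_velocities': array([-5.23433669e-04,  6.79596321e-04,  1.77012123e-04,  2.48254624e-04,
       -1.62587876e-03, -6.67610139e-04,  6.59691070e-05]), 'tau': array([ 4.42219252e-04, -6.25432205e+01,  4.95651690e-02, -3.91608167e+01,
        1.62870507e-02,  9.83493053e-03, -6.04598381e-05]), 'position': array([ 0.17430747, -0.59985824,  0.25250243]), 'ee_rot': array([ 9.90016954e-01,  1.40946521e-01, -1.29717334e-04, -7.01042833e-04]), 'ft_force': array([-0.2498407 , -0.47573369, -0.14290562]), 'torque': array([-0.03905277,  0.02377196, -0.00386716]), 'grasp_force': 0.0, 'grip_width': 0.9980764877296292}
top 43.646669649225196 282.45432093177317 203.34765795361747 [[-0.011, -1.0, -0.004], [-0.989, 0.012, -0.15], [0.15, 0.003, -0.989]] [-0.082  0.57   0.978]
key 0.81 [ 0.387 -0.292  0.13 ] px [401. 298.]
key 0.69 [ 0.429 -0.192  0.129] px [343. 275.]
key 0.62 [ 0.494 -0.306  0.132] px [406. 236.]
leg 0.96 [0.5   0.204 0.099] px [122. 238.]
leg 0.35
[... 676 characters left out ...]
0.305, -0.573, -0.761], [-0.343, 0.679, -0.649]] [-0.473 -0.165  1.452]
key 0.86 [ 0.425 -0.197  0.092] px [206. 215.]
key 0.67 [ 0.396 -0.312  0.083] px [166. 243.]
key 0.61 [ 0.508 -0.316  0.106] px [206. 254.]
leg 0.88 [0.542 0.203 0.077] px [318. 152.]
rail 0.57 [0.518 0.36  0.123] px [332. 113.]
rail 0.26 [0.543 0.204 0.079] px [318. 151.]
mallet_head 0.98 [ 0.534 -0.103  0.045] px [265. 221.]
mallet_head 0.21 [0.518 0.359 0.12 ] px [332. 114.]
caddy 0.56 [ 0.51  -0.365  0.057] px [195. 285.]
spare_peg 0.58 [ 0.503 -0.387  0.103] px [184. 276.]
saucer 0.94 [ 0.714 -0.239  0.01 ] px [306. 294.]
wax_jar 0.68 [ 0.716 -0.043  0.043] px [341. 230.]
slot 0.6 [0.516 0.358 0.115] px [331. 115.]
```

View pics/top.png

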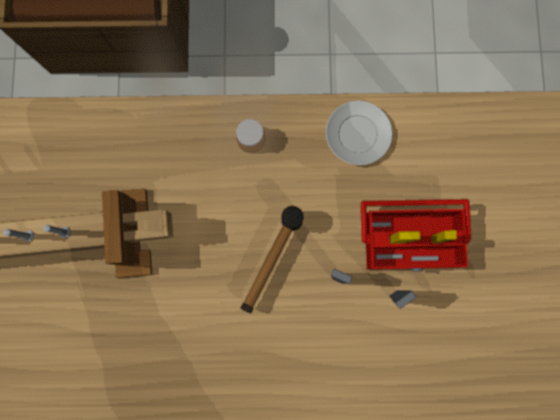

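View pics/scene.png

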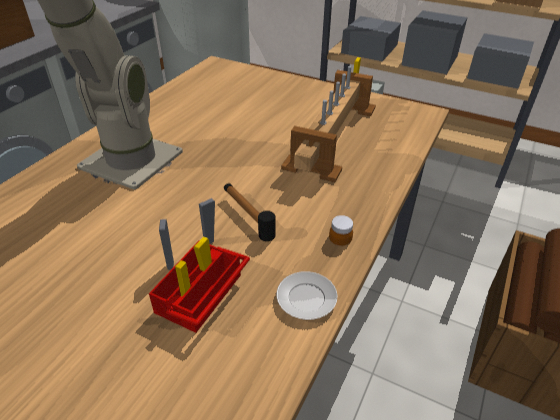

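The candidates for the key are the yellow pieces at top px (405,236) and (445,236), and the grey look-alikes at (343,275) and (401,298). The (405,236) yellow looks wider and tapered; I'll confirm it in an enlarged crop.

```bash
python3 - <<'E'
from h import *
T=np.load("s_top.npz");S=np.load("s_scene.npz")
a=cv2.resize(T["img"][195:275,355:475],(400,267),interpolation=cv2.INTER_CUBIC)
b=cv2.resize(S["img"][225:325,145:255],(400,364)[:2],interpolation=cv2.INTER_CUBIC)
c=cv2.resize(T["img"][180:285,90:215],(400,336),interpolation=cv2.INTER_CUBIC)
out=np.zeros((600,800,3),np.uint8); out[:267,:400]=a; out[:364,400:]=b; out[264:600,:400]=c
save("crop.png",out)
def rect(n,P):
    r=cv2.minAreaRect((P[:,:2]*1000).astype(np.float32)); print(n,len(P),np.round(r[0],1),np.round(r[1],1),round(r[2],1),np.round(cv2.boxPoints(r)).tolist(),"z",np.round(np.percentile(P[:,2],[2,50,98]),4))
for N,D in(("top",T),("scene",S)):
    C=D["C"];h=cv2.cvtColor(D["img"],cv2.COLOR_RGB2HSV)
    yel=(h[...,0]>20)&(h[...,0]<35)&(h[...,1]>180)&(h[...,2]>60)
    R=(C[...,1]>-.45)&(C[...,1]<-.24)&(abs(C[...,0]-.5)<.1)
    k,l,st,_=cv2.connectedComponentsWithStats((yel&R).astype(np.uint8))
    for i in range(1,k):
        if st[i,4]>15:
            P=C[l==i]; rect(N+" yel",P); rect("  tops",P[P[:,2]>P[:,2].max()-.006])
    z=C[...,2];x=C[...,0];y=C[...,1]
    m=(y>.1)&(y<.3)&(x>.38)&(x<.62)
    rect(N+" legtop",C[m&(abs(z-.132)<.005)&(y<.27)])
    rect(N+" tenontop",C[m&(abs(z-.108)<.005)&(y<.21)])
    m=(y>-.2)&(y<.03)&(x>.3)&(x<.6)
    rect(N+" head",C[m&(abs(z-.07)<.006)])
    rect(N+" handle",C[m&(abs(z-.046)<.006)])
    # dark
E
```

```text
top yel 202 [ 500.6 -401.4] [17.6 61.4] 14.1 [[485.0, -374.0], [500.0, -433.0], [517.0, -429.0], [502.0, -369.0]] z [0.0581 0.1243 0.1363]
  tops 68 [ 496.3 -381.8] [19.6 12.6] 88.6 [[490.0, -391.0], [502.0, -392.0], [503.0, -372.0], [490.0, -372.0]] z [0.1328 0.1341 0.1367]
top yel 273 [ 496.6 -309.9] [36.3 16.1] 89.8 [[488.0, -328.0], [505.0, -328.0], [505.0, -292.0], [489.0, -292.0]] z [0.0561 0.1317 0.136 ]
  tops 139 [ 495.4 -310.2] [35.1 12.5] 89.3 [[489.0, -328.0], [501.0, -328.0], [502.0, -293.0], [489.0, -293.0]] z [0.1317 0.1334 0.1362]
top legtop 1262 [518.3 214.4] [130.1  31.3] 5.5 [[452.0, 224.0], [455.0, 193.0], [585.0, 205.0], [582.0, 236.0]] z [0.1281 0.1314 0.1348]
top tenontop 1123 [519.2 162.8] [129.4  85.6] 0.6 [[454.0, 205.0], [455.0, 119.0], [584.0, 121.0], [583.0, 206.0]] z [0.1039 0.1076 0.1114]
top head 412 [ 492.7 -148.4] [168.7  41.9] 41.9 [[416.0, -189.0], [444.0, -220.0], [569.0, -108.0], [542.0, -77.0]] z [0.0652 0.0693 0.0726]
top handle 904 [456.1 -83. ] [148.2 198.6] 17.0 [[356.0, -10.0], [414.0, -200.0], [556.0, -156.0], [498.0, 34.0]] z [0.0402 0.04
[... 428 characters left out ...]
  tops 54 [ 498.6 -385.5] [19.4 13.9] 87.8 [[491.0, -395.0], [505.0, -395.0], [506.0, -376.0], [492.0, -376.0]] z [0.1332 0.1355 0.1378]
scene legtop 328 [520.2 211.8] [132.1  37.2] 6.7 [[452.0, 223.0], [457.0, 186.0], [588.0, 201.0], [584.0, 238.0]] z [0.1276 0.1336 0.1363]
scene tenontop 381 [524.3 160.6] [128.3  90.4] 3.3 [[458.0, 202.0], [463.0, 112.0], [591.0, 119.0], [586.0, 209.0]] z [0.1036 0.1097 0.1127]
scene head 208 [ 498.6 -152.1] [163.1  44.4] 44.6 [[425.0, -193.0], [456.0, -225.0], [572.0, -111.0], [541.0, -79.0]] z [0.0645 0.0714 0.0754]
scene handle 386 [468.2 -79.7] [156.8 197.1] 21.4 [[359.0, -16.0], [431.0, -200.0], [577.0, -143.0], [505.0, 41.0]] z [0.0405 0.0463 0.0515]
```

View pics/crop.png

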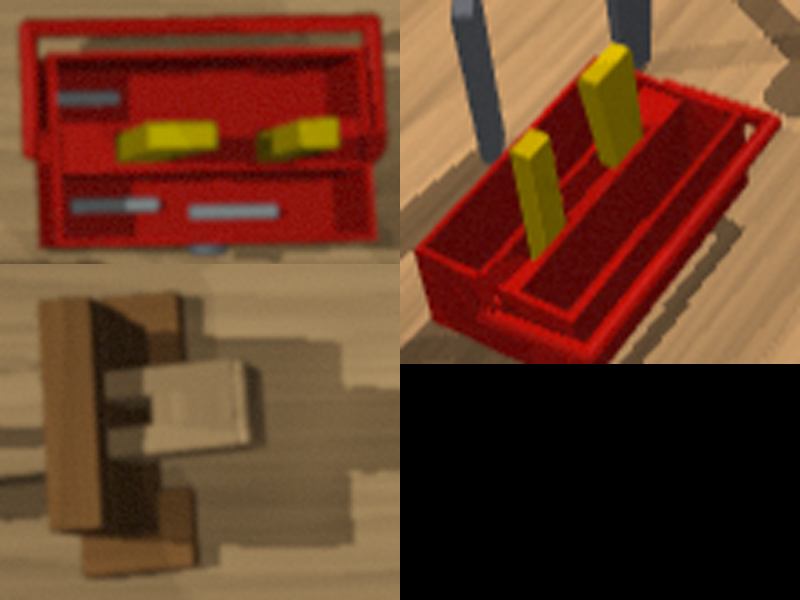

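The key is the yellow piece at top px (405,236). Its top is about 36 x 14 mm and it tapers, while (445,236) is 20 x 14 mm and straight, so that is the spare. The crop also shows the flat side facing +y and an open slot in the tenon beside the leg. Moving now.

Emit:
{"op": "carry_out", "data": {"deltas": [[0.4,-0.19,0,-0.35,0],[0.8,-0.38,0,-0.7,0],[1,-0.47,0,-1,0],[1,-0.47,0,-1,0]], "force": 40}}

```text
clock: 1.6
position: [0.3022, -0.4881, 0.2537]
ee_rot: [0.918, 0.396, 0.001, 0.0]
ft_force: [-1.3, -1.6, -0.3]
grip_width: 0.501
grasp_force: 0.0
```

Emit:
{"op": "carry_out", "data": {"deltas": [[0.4,0,0,-0.35,0],[0.8,0,0,-0.7,0],[1,0,0,-1,0],[1,0,0,-1,0]]}}

```text
clock: 2.1
position: [0.404, -0.381, 0.2535]
ee_rot: [0.786, 0.618, 0.0, 0.0]
ft_force: [0.4, -0.8, 0.3]
grip_width: 0.504
grasp_force: 0.0
```

Emit:
{"op": "carry_out", "data": {"deltas": [[0.3,0.25,0,-0.25,0],[0.61,0.5,0,-0.46,0],[0.61,0.5,0,-0.46,0],[0.61,0.5,0,-0.46,0]]}}

```text
clock: 2.6
position: [0.4962, -0.3133, 0.253]
ee_rot: [0.709, 0.706, -0.001, -0.0]
ft_force: [-1.0, -1.5, 0.9]
grip_width: 0.503
grasp_force: 0.0
```

```bash
cat >> h.py <<'E'
def yaw(o): q=o["ee_rot"]; return 2*np.arctan2(q[1],q[0])
def go(target,wyaw=None):
    """print tool-axis fractions from the present pose to world target TCP (m), yaw (deg)"""
    o=manip.get_obs(); a=yaw(o); d=np.array(target)-o["position"]
    t=np.array([d[0]*np.cos(a)+d[1]*np.sin(a), d[0]*np.sin(a)-d[1]*np.cos(a), -d[2]])/.15
    s=0 if wyaw is None else -(((wyaw-np.degrees(a)+180)%360)-180)/30
    print("pos",np.round(o["position"],4),"yaw",round(np.degrees(a),2),"j7",round(o["joint_pos"][6],2),"-> frac",np.round(t,3),"spin",round(s,3),"f",np.round(o["ft_force"],2),"w",round(o["grip_width"],3),"clk",o["clock"])
def rect(n,P):
    r=cv2.minAreaRect((P[:,:2]*1000).astype(np.float32)); print(n,len(P),np.round(r[0],1),np.round(r[1],1),round(r[2],1),np.round(cv2.boxPoints(r)).tolist(),"z",np.round(np.percentile(P[:,2],[2,50,98]),4))
E
python3 - <<'E'
from h import *
p=camera("wrist");C=cloud(p);save("w1.png",p["img"])
h=cv2.cvtColor(p["img"],cv2.COLOR_RGB2HSV)
m=(h[...,0]>20)&(h[...,0]<35)&(h[...,1]>150)&(abs(C[...,2]-.133)<.005)
k,l,st,_=cv2.connectedComponentsWithStats(m.astype(np.uint8))
for i in range(1,k):
    if st[i,4]>80: rect("yeltop",C[l==i])
go([.498,-.312,.106],90)
E
```

```text
yeltop 644 [ 496.5 -311.4] [12.6 35.3] 0.1 [[490.0, -294.0], [490.0, -329.0], [503.0, -329.0], [503.0, -294.0]] z [0.1307 0.1332 0.1345]
yeltop 305 [ 497.6 -383. ] [19.9 12.8] 89.9 [[491.0, -393.0], [504.0, -393.0], [504.0, -373.0], [491.0, -373.0]] z [0.1287 0.1331 0.1344]
pos [ 0.4959 -0.3136  0.2531] yaw 89.72 j7 0.39 -> frac [0.011 0.014 0.981] spin -0.009 f [-0.26 -0.49  0.39] w 0.495 clk 2.65
```

View pics/w1.png

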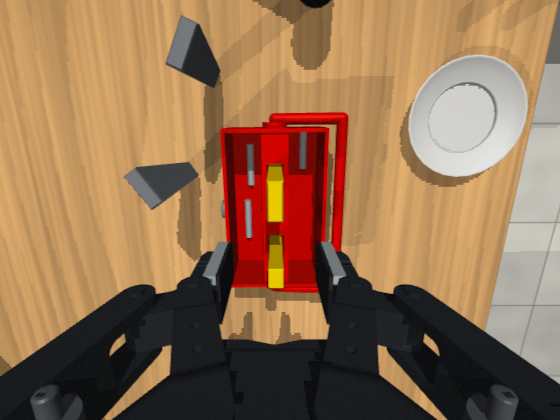

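The wrist view shows the key at (275,195) and the spare at (275,265), with the jaws lined up across the key's thickness. Descend, grip and lift.

Emit:
{"op": "carry_out", "data": {"deltas": [[0.015,0.01,0.4,0,0],[0.015,0.01,0.8,0,0],[0.015,0.01,0.98,0,0],[0.015,0.01,0.98,0,0],[0.015,0.01,0.98,0,-1],[0.015,0.01,0.98,0,-1],[0.015,0.01,0.98,0,-1],[0.015,0.01,0.98,0,-1],[0.015,0.01,0.98,0,-1]], "force": 40}}

```text
clock: 3.78
position: [0.4991, -0.3102, 0.1082]
ee_rot: [0.707, 0.707, -0.0, 0.001]
ft_force: [-3.3, -1.4, 7.9]
grip_width: 0.159
grasp_force: 42.1
```

Emit:
{"op": "carry_out", "data": {"deltas": [[0,0,-0.4,0,-1],[0,0,-0.8,0,-1],[0,0,-1,0,-1],[0,0,-1,0,-1]]}}

```text
clock: 4.28
position: [0.5, -0.3096, 0.26]
ee_rot: [0.707, 0.707, 0.001, 0.003]
ft_force: [-0.1, -0.2, -0.8]
grip_width: 0.161
grasp_force: 41.1
```

```bash
python3 - <<'E'
from h import *
p=camera("top");C=cloud(p);np.savez("s_top2",C=C,img=p["img"])
go([.5,.1,.256],95)
# leg outer face & slot from original clouds
for N in("top","scene"):
    D=np.load(f"s_{N}.npz");C=D["C"]
    m=(abs(C[...,2]-.132)<.006)&(C[...,1]>.17)&(C[...,1]<.26)&(C[...,0]>.44)&(C[...,0]<.6)
    k,l,st,_=cv2.connectedComponentsWithStats(m.astype(np.uint8));i=1+np.argmax(st[1:,4]);rect(N+" leg",C[l==i])
    m=(abs(C[...,2]-.108)<.006)&(C[...,1]>.1)&(C[...,1]<.2)&(C[...,0]>.48)&(C[...,0]<.57)
    k,l,st,_=cv2.connectedComponentsWithStats(m.astype(np.uint8));i=1+np.argmax(st[1:,4]);rect(N+" tenon",C[l==i])
    P=C[m]; 
E
```

```text
pos [ 0.4992 -0.3093  0.2577] yaw 90.0 j7 0.38 -> frac [2.729 0.005 0.011] spin -0.167 f [-0.49 -0.46 -1.04] w 0.159 clk 4.325
top leg 1279 [518.3 214.4] [130.1  31.3] 5.5 [[452.0, 224.0], [455.0, 193.0], [585.0, 205.0], [582.0, 236.0]] z [0.1274 0.1314 0.1348]
top tenon 1065 [515.7 160.6] [63.4 81.2] 5.1 [[481.0, 198.0], [488.0, 117.0], [551.0, 123.0], [544.0, 204.0]] z [0.1034 0.1076 0.1114]
scene leg 348 [520.2 211.8] [132.1  37.2] 6.7 [[452.0, 223.0], [457.0, 186.0], [588.0, 201.0], [584.0, 238.0]] z [0.1265 0.1335 0.1365]
scene tenon 331 [517.1 157.9] [68.3 85.9] 2.7 [[481.0, 199.0], [485.0, 113.0], [553.0, 117.0], [549.0, 202.0]] z [0.1026 0.1097 0.1133]
```

Emit:
{"op": "carry_out", "data": {"deltas": [[0.3,0,-0.1,-0.09,-1],[0.65,0,-0.15,-0.18,-1],[1,0,-0.2,-0.18,-1],[1,0,-0.2,-0.18,-1]]}}

```text
clock: 4.82
position: [0.4991, -0.1545, 0.2863]
ee_rot: [0.67, 0.742, 0.0, -0.0]
ft_force: [0.4, -0.9, -0.9]
grip_width: 0.16
grasp_force: 41.1
```

Emit:
{"op": "carry_out", "data": {"deltas": [[0.35,0.05,0,0,-1],[0.7,0.12,0,0,-1],[1,0.2,0,0,-1],[1,0.25,0,0,-1],[1,0.25,0,0,-1]]}}

```text
clock: 5.45
position: [0.522, -0.0075, 0.2852]
ee_rot: [0.673, 0.739, -0.001, -0.001]
ft_force: [-0.2, -0.4, -1.2]
grip_width: 0.158
grasp_force: 41.2
```

```bash
python3 - <<'E'
from h import *
p=camera("wrist");C=cloud(p);save("w2.png",p["img"]);np.savez("w2",C=C,img=p["img"])
go([.52,.1,.29],95.5)
m=(abs(C[...,2]-.132)<.005)&(C[...,1]>.16)&(C[...,1]<.26)
k,l,st,_=cv2.connectedComponentsWithStats(m.astype(np.uint8))
for i in range(1,k):
    if st[i,4]>300: rect("leg",C[l==i])
m=(abs(C[...,2]-.108)<.005)&(C[...,1]>.1)&(C[...,1]<.22)
k,l,st,_=cv2.connectedComponentsWithStats(m.astype(np.uint8))
for i in range(1,k):
    if st[i,4]>300: rect("tenon",C[l==i])
E
```

```text
pos [ 0.5218 -0.008   0.2853] yaw 95.29 j7 -0.05 -> frac [ 0.718  0.054 -0.031] spin -0.007 f [ 0.27  0.46 -0.9 ] w 0.155 clk 5.5
tenon 2863 [526.6 141. ] [47.9 42.3] 5.8 [[501.0, 160.0], [505.0, 118.0], [553.0, 122.0], [548.0, 164.0]] z [0.1051 0.1073 0.1089]
```

View pics/w2.png

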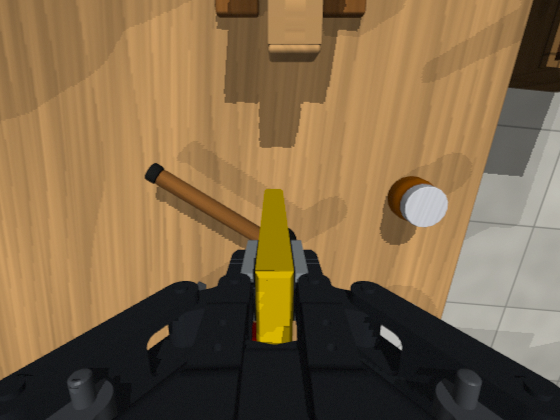

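The picture shows the key held upright with its flat side up-image (+y) and the tenon end at (295,50). Moving closer to see the slot.

Emit:
{"op": "carry_out", "data": {"deltas": [[0.3,0.02,0,0,-1],[0.55,0.04,0,0,-1],[0.55,0.04,0,0,-1],[0.55,0.04,0,0,-1]]}}

```text
clock: 6.0
position: [0.5203, 0.0745, 0.2859]
ee_rot: [0.674, 0.739, -0.0, 0.0]
ft_force: [0.0, -0.3, -1.1]
grip_width: 0.159
grasp_force: 41.2
```

```bash
python3 - <<'E'
from h import *
p=camera("wrist");C=cloud(p);save("w3.png",p["img"]);np.savez("w3",C=C,img=p["img"],R=p["R"],t=p["t"])
go([.52,.1,.29],95.7)
h=cv2.cvtColor(p["img"],cv2.COLOR_RGB2HSV); yel=(h[...,0]>20)&(h[...,0]<35)&(h[...,1]>150)
for n,z0,lo,hi in(("leg",.132,.16,.26),("tenon",.108,.1,.22)):
    m=(abs(C[...,2]-z0)<.006)&(C[...,1]>lo)&(C[...,1]<hi)&~yel
    k,l,st,_=cv2.connectedComponentsWithStats(m.astype(np.uint8))
    for i in range(1,k):
        if st[i,4]>300: rect(n,C[l==i])
# held key: yellow points by height
P=C[yel&(C[...,2]>.15)]
for z in np.arange(.16,.32,.02):
    q=P[abs(P[:,2]-z)<.01]
    if len(q)>5: print("key z",round(z,2),len(q),"x",np.round(np.percentile(q[:,0],[2,50,98]),4),"y",np.round(np.percentile(q[:,1],[2,98]),4))
E
```

```text
pos [0.5203 0.0743 0.2859] yaw 95.24 j7 -0.22 -> frac [ 0.171  0.014 -0.027] spin -0.015 f [-0.38 -0.96 -0.74] w 0.158 clk 6.05
leg 6452 [519.9 213.2] [130.4  30.3] 5.3 [[454.0, 222.0], [456.0, 192.0], [586.0, 204.0], [583.0, 234.0]] z [0.1291 0.1313 0.1329]
tenon 4053 [544.9 161.5] [88.7 79.2] 4.6 [[498.0, 197.0], [504.0, 119.0], [592.0, 126.0], [586.0, 205.0]] z [0.1051 0.1073 0.1121]
key z 0.18 48 x [0.5119 0.5178 0.5247] y [0.09   0.0915]
key z 0.2 139 x [0.5117 0.5186 0.525 ] y [0.09   0.0915]
key z 0.22 187 x [0.5119 0.5186 0.5251] y [0.0899 0.0915]
key z 0.24 245 x [0.512  0.5187 0.525 ] y [0.0898 0.0913]
key z 0.26 359 x [0.512  0.5187 0.5252] y [0.0895 0.0912]
key z 0.28 552 x [0.5116 0.5186 0.5255] y [0.084  0.0911]
key z 0.3 1295 x [0.5121 0.5188 0.5273] y [0.0631 0.091 ]
```

View pics/w3.png

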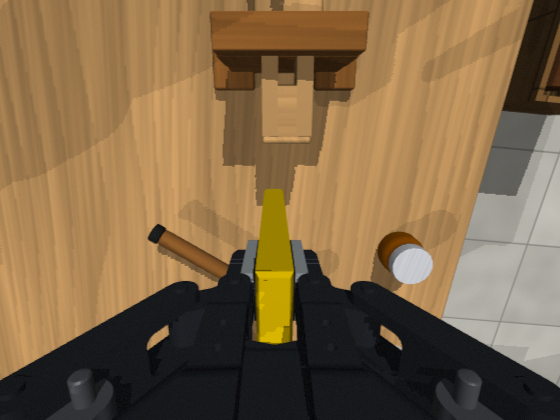

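```bash
python3 - <<'E'
from h import *
D=np.load("w3.npz");C=D["C"];img=D["img"]
a=np.radians(5.4);o=np.array([.5213,.1982]);X=np.array([np.cos(a),np.sin(a)]);Y=np.array([-np.sin(a),np.cos(a)])
Lx=(C[...,:2]-o)@X;Ly=(C[...,:2]-o)@Y
for r in range(52,146,6):
    m=(abs(C[r,:,2]-.108)<.007)&(abs(Lx[r])<.035)
    c=np.where(m)[0]
    if len(c):
        br=np.split(c,np.where(np.diff(c)>1)[0]+1)
        print(r,round(np.median(Ly[r,c])*1000,1),[(int(b[0]),int(b[-1]),round(Lx[r,b[0]]*1e3,1),round(Lx[r,b[-1]]*1e3,1)) for b in br if len(b)>3])
kf=(np.array([.5186,.0908])-o);print("key flat in leg frame",kf@X*1e3,kf@Y*1e3)
print("key yaw test");h=cv2.cvtColor(img,cv2.COLOR_RGB2HSV); yel=(h[...,0]>20)&(h[...,0]<35)&(h[...,1]>150)
P=C[yel&(C[...,2]>.17)&(C[...,2]<.27)];print(np.degrees(np.polyfit(P[:,0],P[:,1],1)[0]))
E
```

```text
58 -1.2 [(262, 277, np.float64(-23.8), np.float64(-10.0)), (298, 314, np.float64(9.3), np.float64(24.0))]
64 -6.2 [(262, 277, np.float64(-23.7), np.float64(-10.0)), (298, 310, np.float64(9.4), np.float64(20.4))]
70 -11.2 [(262, 265, np.float64(-23.8), np.float64(-21.0)), (267, 277, np.float64(-19.2), np.float64(-9.9)), (297, 313, np.float64(8.8), np.float64(23.2))]
76 -16.4 [(262, 269, np.float64(-23.9), np.float64(-17.4)), (271, 277, np.float64(-15.5), np.float64(-10.0)), (297, 313, np.float64(8.9), np.float64(23.5))]
82 -21.6 [(262, 277, np.float64(-24.0), np.float64(-9.9)), (297, 313, np.float64(8.9), np.float64(23.8))]
88 -26.8 [(262, 312, np.float64(-24.0), np.float64(23.0))]
94 -32.2 [(262, 312, np.float64(-24.1), np.float64(23.2))]
100 -37.5 [(262, 312, np.float64(-24.2), np.float64(23.2))]
106 -42.9 [(263, 312, np.float64(-23.3), np.float64(23.5))]
112 -48.4 [(263, 312, np.float64(-23.3), np.float64(23.6))]
118 -53.9 [(263, 311, np.float64(-23.4), np.float64(22.9))]
124 -59.5 [(263, 273, np.float64(-23.5), np.float64(-13.8)), (275, 311, np.float64(-11.8), np.float64(23.0))]
130 -65.2 [(263, 311, np.float64(-23.6), np.float64(23.3))]
136 -70.9 [(263, 311, np.float64(-23.6), np.float64(23.5))]
142 -76.7 [(264, 310, np.float64(-22.8), np.float64(22.9))]
key flat in leg frame -12.795250154836788 -106.66926255241079
key yaw test
5.685571744436738
```

Emit:
{"op": "carry_out", "data": {"deltas": [[0.35,0.04,0,0,-1],[0.6,0.08,0,0,-1],[0.69,0.083,0,0,-1],[0.69,0.083,0,0,-1],[0.69,0.083,0,0,-1]]}}

```text
clock: 6.68
position: [0.5233, 0.1785, 0.2861]
ee_rot: [0.674, 0.739, -0.0, 0.0]
ft_force: [0.6, -0.3, 0.5]
grip_width: 0.156
grasp_force: 41.2
```

```bash
python3 - <<'E'
from h import *
p=camera("wrist");C=cloud(p)
h=cv2.cvtColor(p["img"],cv2.COLOR_RGB2HSV); yel=(h[...,0]>20)&(h[...,0]<35)&(h[...,1]>150)
P=C[yel&(C[...,2]>.17)&(C[...,2]<.27)];print("flat",np.median(P,0), np.percentile(P[:,0],[1,99]))
m=(abs(C[...,2]-.132)<.006)&(C[...,1]>.16)&(C[...,1]<.26)&~yel
k,l,st,_=cv2.connectedComponentsWithStats(m.astype(np.uint8));i=1+np.argmax(st[1:,4]);rect("leg",C[l==i])
a=np.radians(5.4);o=np.array([.5213,.1982]);X=np.array([np.cos(a),np.sin(a)]);Y=np.array([-np.sin(a),np.cos(a)])
kf=np.median(P,0)[:2]-o;print("key flat in leg frame",kf@X*1e3,kf@Y*1e3)
go([.53,.18,.19],95.4)
E
```

```text
flat [0.52177736 0.19445591 0.24034678] [0.51490886 0.52836999]
leg 4616 [519.9 213.3] [130.   29.8] 5.3 [[454.0, 222.0], [457.0, 192.0], [586.0, 204.0], [583.0, 234.0]] z [0.1295 0.1313 0.1328]
key flat in leg frame 0.12289230571475808 -3.772397510318048
pos [0.5233 0.1786 0.2862] yaw 95.24 j7 -0.46 -> frac [0.005 0.045 0.641] spin -0.005 f [ 0.14  0.04 -0.54] w 0.162 clk 6.725
```

Emit:
{"op": "carry_out", "data": {"deltas": [[0.012,0,0.15,0,-1],[0.012,0,0.3,0,-1],[0.012,0,0.4,0,-1],[0.012,0,0.46,0,-1],[0.012,0,0.5,0,-1],[0.012,0,0.53,0,-1],[0.012,0,0.53,0,-1]]}}

```text
clock: 7.6
position: [0.5227, 0.1822, 0.2068]
ee_rot: [0.673, 0.74, -0.0, 0.0]
ft_force: [-0.5, -1.2, -1.4]
grip_width: 0.158
grasp_force: 41.1
```

Emit:
{"op": "carry_out", "data": {"deltas": [[0,0,0.02,0,-1],[0,0,0.04,0,-1],[0,0,0.06,0,-1],[0,0,0.06,0,-1]]}}

```text
clock: 8.1
position: [0.5226, 0.1823, 0.1974]
ee_rot: [0.673, 0.74, -0.0, -0.0]
ft_force: [0.5, -1.4, -0.6]
grip_width: 0.154
grasp_force: 41.0
```

Emit:
{"op": "carry_out", "data": {"deltas": [[0,0,0.02,0,-1],[0,0,0.04,0,-1],[0,0,0.06,0,-1],[0,0,0.08,0,-1],[0,0,0.08,0,-1]]}}

```text
clock: 8.72
position: [0.5225, 0.1823, 0.1853]
ee_rot: [0.673, 0.74, -0.0, -0.0]
ft_force: [1.0, -2.3, -1.3]
grip_width: 0.16
grasp_force: 41.0
```

Emit:
{"op": "carry_out", "data": {"deltas": [[0,0,0.015,0,-1],[0,0,0.03,0,-1],[0,0,0.045,0,-1],[0,0,0.045,0,-1]]}}

```text
clock: 9.22
position: [0.5226, 0.1824, 0.1788]
ee_rot: [0.673, 0.74, -0.0, -0.0]
ft_force: [1.2, -2.0, -2.2]
grip_width: 0.155
grasp_force: 41.0
```

```bash
python3 - <<'E'
from h import *
p=camera("wrist");C=cloud(p)
h=cv2.cvtColor(p["img"],cv2.COLOR_RGB2HSV); yel=(h[...,0]>20)&(h[...,0]<35)&(h[...,1]>150)
P=C[yel&(C[...,2]>.14)&(C[...,2]<.195)];print("flat",np.median(P,0), "top",np.percentile(C[yel][:,2],98))
a=np.radians(5.4);o=np.array([.5213,.1982]);X=np.array([np.cos(a),np.sin(a)]);Y=np.array([-np.sin(a),np.cos(a)])
kf=np.median(P,0)[:2]-o;print("key flat in leg frame",kf@X*1e3,kf@Y*1e3)
go([.53,.18,.19],95.4)
E
```

```text
flat [0.52071869 0.19801275 0.17605317] top 0.20473229395412018
key flat in leg frame -0.5963503275951001 -0.13171424813943516
pos [0.5226 0.1824 0.1788] yaw 95.41 j7 -0.52 -> frac [-0.02   0.048 -0.075] spin 0.0 f [ 1.92 -2.77 -2.02] w 0.155 clk 9.275
```

Emit:
{"op": "carry_out", "data": {"deltas": [[0,0,0,0,-0.55],[0,0,0,0,-0.4],[0,0,0,0,-0.2],[0,0,0,0,-0.2],[0,0,0,0,-0.2],[0,0,0,0,-0.2]]}}

```text
clock: 10.02
position: [0.5227, 0.1824, 0.1791]
ee_rot: [0.673, 0.74, -0.0, 0.0]
ft_force: [-0.8, 0.6, -0.1]
grip_width: 0.4
grasp_force: 0.0
```

```bash
python3 - <<'E'
from h import *
p=camera("wrist");C=cloud(p)
h=cv2.cvtColor(p["img"],cv2.COLOR_RGB2HSV); yel=(h[...,0]>20)&(h[...,0]<35)&(h[...,1]>150)
a=np.radians(5.4);o=np.array([.5213,.1982]);X=np.array([np.cos(a),np.sin(a)]);Y=np.array([-np.sin(a),np.cos(a)])
print("top",np.percentile(C[yel][:,2],98))
for z in(.145,.165,.185):
    P=C[yel&(abs(C[...,2]-z)<.01)]
    if len(P): kf=np.median(P,0)[:2]-o;print("key flat in leg frame",z,kf@X*1e3,kf@Y*1e3)
go([.53,.18,.28],95.4)
E
```

```text
top 0.2005553315971972
key flat in leg frame 0.145 1.0054619452616242 0.31783708615605966
key flat in leg frame 0.165 0.7933017902499355 0.326971033304718
key flat in leg frame 0.185 0.7129910227502321 0.2993172045171839
pos [0.5227 0.1824 0.179 ] yaw 95.4 j7 -0.52 -> frac [-0.021  0.047 -0.673] spin 0.0 f [ 0.68  0.64 -0.  ] w 0.399 clk 10.075
```

Emit:
{"op": "carry_out", "data": {"deltas": [[0,0,-0.3,0,-0.2],[0,0,-0.7,0,-0.2],[-0.3,0,-0.9,-0.3,0.3],[-0.7,0,-0.9,-0.6,0.7],[-1,0,-0.9,-1,0.7],[-1,0,-0.9,-1,0.7]]}}

```text
clock: 10.82
position: [0.5372, 0.0285, 0.3137]
ee_rot: [0.46, 0.888, -0.001, 0.0]
ft_force: [-1.6, 0.6, -0.6]
grip_width: 0.853
grasp_force: 0.0
```

```bash
python3 - <<'E'
from h import *
for n in("top","wrist"):
    p=camera(n);C=cloud(p);np.savez("m_"+n,C=C,img=p["img"])
    g=p["img"].max(2)
    m=(g<70)&(abs(C[...,2]-.07)<.006)&(C[...,1]<-.04)&(C[...,1]>-.2)&(C[...,0]>.48)&(C[...,0]<.6)
    k,l,st,_=cv2.connectedComponentsWithStats(m.astype(np.uint8))
    for i in range(1,k):
        if st[i,4]>40: print(n,cv2.minEnclosingCircle((C[l==i][:,:2]*1000).astype(np.float32)),st[i,4],np.median(C[l==i],0))
    for b in boxes_of("mallet_head",p)[:2]: print(b["position"],b["conf"])
    h=cv2.cvtColor(p["img"],cv2.COLOR_RGB2HSV)
    m=outline_of("mallet",p)
    for r in m[:1]:
        P=C[r["region"]&(C[...,2]>.035)&(C[...,2]<.055)]; v=P[:,:2]; print(r["conf"]); rect("handle",P)
    if n=="top":
        m=(h[...,0]>20)&(h[...,0]<35)&(h[...,1]>150)&(C[...,1]>.1)
        if m.sum()>5: print("key top",np.percentile(C[m][:,2],95),m.sum())
go([.54,-.1,.25],156)
E
```

```text
top ((538.8504028320312, -106.05178833007812), 21.01458168029785) 379 [ 0.53843237 -0.10612185  0.06928489]
[0.4808, -0.0735, 0.0461] 0.93
0.89
handle 1052 [453.4 -58.9] [ 37.1 199.8] 59.4 [[358.0, -24.0], [530.0, -126.0], [549.0, -94.0], [377.0, 8.0]] z [0.0363 0.0436 0.049 ]
key top -0.41794333721140153 176
wrist ((541.4480590820312, -106.71833801269531), 21.94948959350586) 728 [ 0.54067658 -0.10449051  0.06909212]
[0.4866, -0.0736, 0.0488] 0.88
0.89
handle 2269 [461.5 -62.7] [ 30.3 215.2] 65.4 [[357.0, -32.0], [553.0, -121.0], [566.0, -94.0], [370.0, -4.0]] z [0.0356 0.0436 0.0501]
pos [0.5366 0.0346 0.3141] yaw 125.47 j7 0.37 -> frac [-0.744 -0.503  0.428] spin -1.018 f [-0.62  0.    0.48] w 0.852 clk 11.125
```

```bash
python3 - <<'E'
from h import *
for n in("top","wrist"):
    D=np.load(f"m_{n}.npz");C=D["C"];H=np.array([.5403,-.1062]);d=C[...,:2]-H
    r=np.hypot(d[...,0],d[...,1]);an=np.degrees(np.arctan2(d[...,1],d[...,0]))
    m=(r>.06)&(r<.17)&(abs(an-155)<20)&(abs(C[...,2]-.043)<.006)
    P=C[m]; print(n,m.sum(),np.median(an[m]), cv2.fitLine((P[:,:2]*1000).astype(np.float32),cv2.DIST_HUBER,0,.01,.01).ravel(), P[:,2].max())
go([.5403,-.1062,.15],155.5)
E
```

```text
top 614 152.71606663249574 [  0.8894968   -0.45694143 437.59494    -53.201065  ] 0.04896016233853861
wrist 1247 151.21526015993743 [  0.88723934  -0.46130943 437.9671     -50.077087  ] 0.04732750267647709
pos [0.5366 0.0346 0.3141] yaw 125.47 j7 0.37 -> frac [-0.779 -0.525  1.094] spin -1.001 f [-0.62  0.    0.48] w 0.852 clk 11.125
```

Emit:
{"op": "carry_out", "data": {"deltas": [[-0.3,-0.2,0.1,-0.3,0.7],[-0.6,-0.4,0.4,-0.6,0.7],[-0.78,-0.525,0.7,-0.9,0.7],[-0.78,-0.525,1,-0.9,0.7],[-0.78,-0.525,1,-0.9,0.7],[-0.78,-0.525,1,-0.9,0.7]]}}

```text
clock: 11.88
position: [0.5415, -0.1066, 0.1661]
ee_rot: [0.238, 0.971, 0.0, 0.001]
ft_force: [-0.1, 1.0, 0.4]
grip_width: 0.847
grasp_force: 0.0
```

```bash
python3 - <<'E'
from h import *
p=camera("wrist");C=cloud(p);save("w4.png",p["img"])
go([.5403,-.1062,.05],152.6)
E
```

```text
pos [ 0.5418 -0.1068  0.1665] yaw 152.48 j7 1.02 -> frac [ 0.011 -0.001  0.777] spin -0.004 f [ 0.6   0.25 -0.15] w 0.851 clk 11.925
```

View pics/w4.png

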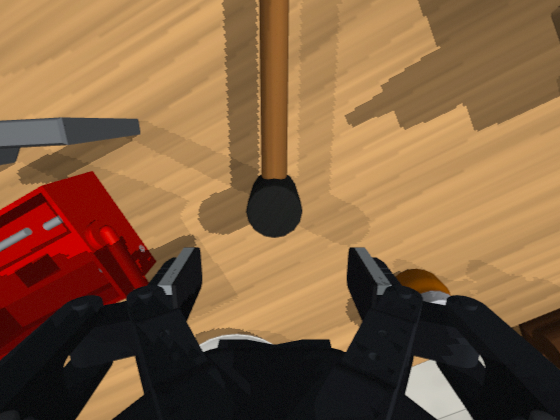

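The head is at (274,207), centred between the fingers, and the handle runs along tool x. Descend and grip.

Emit:
{"op": "carry_out", "data": {"deltas": [[0.01,0,0.3,0,0.7],[0.01,0,0.6,0,0.7],[0.01,0,0.77,0,0.7],[0.01,0,0.77,0,0.7],[0.01,0,0.77,0,-1],[0.01,0,0.77,0,-1],[0.01,0,0.77,0,-1],[0.01,0,0.77,0,-1],[0.01,0,0.77,0,-1]], "force": 80}}

```text
clock: 13.05
position: [0.5407, -0.1072, 0.051]
ee_rot: [0.238, 0.971, -0.0, 0.002]
ft_force: [-1.5, 0.3, 8.8]
grip_width: 0.498
grasp_force: 79.9
```

Emit:
{"op": "carry_out", "data": {"deltas": [[0,0,-0.4,0,-1],[0,0,-0.8,0,-1],[0,0,-1,0,-1],[0,0,-1,0,-1]]}}

```text
clock: 13.55
position: [0.5404, -0.1073, 0.2016]
ee_rot: [0.239, 0.971, -0.0, 0.003]
ft_force: [-0.3, 0.1, -4.0]
grip_width: 0.501
grasp_force: 82.7
```

```bash
python3 - <<'E'
from h import *
go([.523,.182,.29],180)
E
```

```text
pos [ 0.5404 -0.1073  0.2016] yaw 152.39 j7 1.04 -> frac [ 0.996  1.656 -0.589] spin -0.92 f [-0.35  0.09 -3.97] w 0.501 clk 13.55
```

Emit:
{"op": "carry_out", "data": {"deltas": [[0,0,-0.3,0,-1],[0,0.3,-0.6,-0.3,-1],[0.2,0.6,-0.65,-0.6,-1],[0.5,0.9,-0.65,-0.92,-1],[0.5,0.9,-0.65,-0.92,-1]]}}

```text
clock: 14.18
position: [0.5331, 0.053, 0.2954]
ee_rot: [-0.005, 1.0, 0.0, -0.001]
ft_force: [0.5, -0.6, -3.6]
grip_width: 0.499
grasp_force: 83.2
```

```bash
python3 - <<'E'
from h import *
go([.5238,.1804,.29],180)
E
```

```text
pos [0.5331 0.053  0.2954] yaw 180.62 j7 1.26 -> frac [0.053 0.85  0.036] spin 0.021 f [ 0.46 -0.62 -3.63] w 0.499 clk 14.175
```

Emit:
{"op": "carry_out", "data": {"deltas": [[0.02,0.3,0,0,-1],[0.05,0.6,0,0,-1],[0.053,0.85,0,0,-1],[0.053,0.85,0,0,-1],[0.053,0.85,0,0,-1]]}}

```text
clock: 14.8
position: [0.5272, 0.1735, 0.2949]
ee_rot: [0.001, 1.0, -0.0, -0.001]
ft_force: [-0.2, -0.7, -3.3]
grip_width: 0.498
grasp_force: 83.3
```

```bash
python3 - <<'E'
from h import *
p=camera("scene");C=cloud(p);h=cv2.cvtColor(p["img"],cv2.COLOR_RGB2HSV)
save("s3.png",cv2.resize(p["img"][70:210,230:430],(800,560),interpolation=cv2.INTER_CUBIC))
m=(h[...,0]>20)&(h[...,0]<35)&(h[...,1]>180)&(C[...,1]>.1)&(C[...,1]<.25)&(C[...,2]>.1)&(C[...,0]<.6)
P=C[m];print(len(P),P.min(0),P.max(0),np.percentile(P[:,2],[50,98]))
go([.5238,.1804,.26],180)
E
```

```text
250 [0.51857699 0.16079376 0.1062878 ] [0.53391947 0.20072908 0.20470235] [0.16318965 0.20413907]
pos [0.5274 0.1731 0.2951] yaw 179.89 j7 0.99 -> frac [0.024 0.049 0.234] spin -0.004 f [ 0.8   0.39 -3.23] w 0.498 clk 14.85
```

View pics/s3.png

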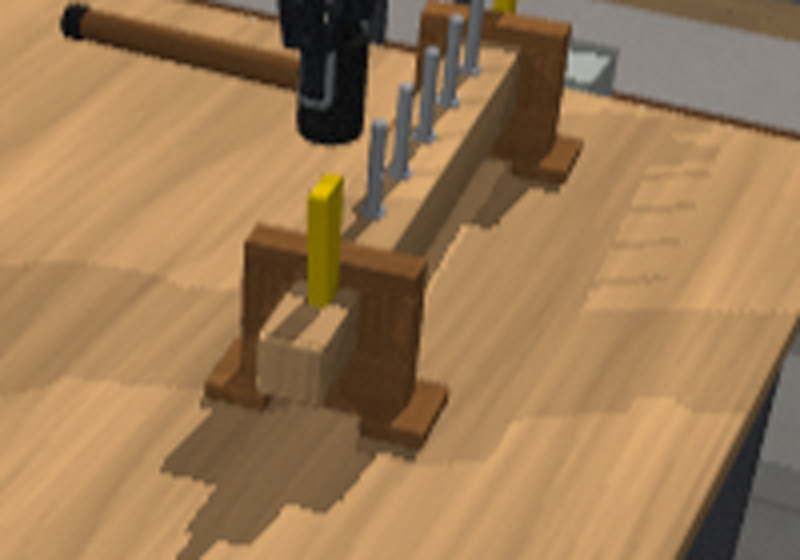

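The scene crop shows the key upright in the slot at (325,240), with the mallet head above it and the handle clear of the pegs. Lowering to just above contact.

Emit:
{"op": "carry_out", "data": {"deltas": [[0.024,0.045,0.1,0,-1],[0.024,0.045,0.2,0,-1],[0.024,0.045,0.25,0,-1],[0.024,0.045,0.25,0,-1],[0.024,0.045,0.25,0,-1]]}}

```text
clock: 15.48
position: [0.5238, 0.1815, 0.2589]
ee_rot: [0.0, 1.0, 0.0, 0.0]
ft_force: [-0.3, 0.2, -3.7]
grip_width: 0.496
grasp_force: 83.3
```

Emit:
{"op": "carry_out", "data": {"deltas": [[0,0,0.01,0,-1],[0,0,0.02,0,-1],[0,0,0.03,0,-1],[0,0,0.04,0,-1],[0,0,0.05,0,-1],[0,0,0.05,0,-1]]}}

```text
clock: 16.23
position: [0.5236, 0.1814, 0.251]
ee_rot: [-0.0, 1.0, -0.0, 0.0]
ft_force: [-0.3, -0.3, -3.1]
grip_width: 0.497
grasp_force: 83.2
```

Emit:
{"op": "carry_out", "data": {"deltas": [[0,0,0.007,0,-1],[0,0,0.014,0,-1],[0,0,0.021,0,-1],[0,0,0.028,0,-1],[0,0,0.028,0,-1]]}}

```text
clock: 16.85
position: [0.5235, 0.1814, 0.2467]
ee_rot: [-0.0, 1.0, -0.0, -0.0]
ft_force: [1.0, -1.0, -0.1]
grip_width: 0.499
grasp_force: 83.2
```

Emit:
{"op": "carry_out", "data": {"deltas": [[0,0,0.007,0,-1],[0,0,0.014,0,-1],[0,0,0.021,0,-1],[0,0,0.028,0,-1]]}}

```text
clock: 17.35
position: [0.5235, 0.1815, 0.2426]
ee_rot: [-0.0, 1.0, -0.0, -0.0]
ft_force: [0.8, -0.0, 1.3]
grip_width: 0.498
grasp_force: 83.1
```

Emit:
{"op": "carry_out", "data": {"deltas": [[0,0,0.007,0,-1],[0,0,0.014,0,-1],[0,0,0.02,0,-1]]}}

```text
clock: 17.73
position: [0.5235, 0.1814, 0.2395]
ee_rot: [-0.0, 1.0, -0.0, -0.0]
ft_force: [0.1, 0.1, 0.5]
grip_width: 0.495
grasp_force: 83.1
```

Emit:
{"op": "carry_out", "data": {"deltas": [[0,0,0.007,0,-1],[0,0,0.014,0,-1],[0,0,0.02,0,-1]]}}

```text
clock: 18.1
position: [0.5235, 0.1814, 0.2365]
ee_rot: [-0.0, 1.0, -0.0, -0.0]
ft_force: [-0.5, -0.2, 1.1]
grip_width: 0.502
grasp_force: 83.1
```

Emit:
{"op": "carry_out", "data": {"deltas": [[0,0,0.007,0,-1],[0,0,0.014,0,-1],[0,0,0.02,0,-1]]}}

```text
clock: 18.48
position: [0.5236, 0.1814, 0.2336]
ee_rot: [-0.0, 1.0, -0.0, 0.0]
ft_force: [-0.1, -0.1, 0.7]
grip_width: 0.501
grasp_force: 83.1
```

Emit:
{"op": "carry_out", "data": {"deltas": [[0,0,0.006,0,-1],[0,0,0.012,0,-1],[0,0,0.018,0,-1]]}}

```text
clock: 18.85
position: [0.5235, 0.1815, 0.2309]
ee_rot: [-0.0, 1.0, -0.0, -0.0]
ft_force: [-0.7, 0.9, 0.1]
grip_width: 0.497
grasp_force: 83.1
```

Emit:
{"op": "carry_out", "data": {"deltas": [[0,0,0.006,0,-1],[0,0,0.012,0,-1],[0,0,0.018,0,-1]]}}

```text
clock: 19.23
position: [0.5235, 0.1815, 0.2282]
ee_rot: [-0.0, 1.0, -0.0, 0.0]
ft_force: [0.6, -0.6, 0.3]
grip_width: 0.495
grasp_force: 83.1
```

Emit:
{"op": "carry_out", "data": {"deltas": [[0,0,0.006,0,-1],[0,0,0.012,0,-1],[0,0,0.018,0,-1]]}}

```text
clock: 19.6
position: [0.5235, 0.1815, 0.2255]
ee_rot: [-0.0, 1.0, -0.0, 0.0]
ft_force: [0.2, 0.9, 1.5]
grip_width: 0.496
grasp_force: 83.1
```

Emit:
{"op": "carry_out", "data": {"deltas": [[0,0,0.006,0,-1],[0,0,0.012,0,-1],[0,0,0.018,0,-1]]}}

```text
clock: 19.98
position: [0.5236, 0.1815, 0.2228]
ee_rot: [-0.0, 1.0, -0.0, 0.0]
ft_force: [-0.6, 0.4, -0.2]
grip_width: 0.499
grasp_force: 83.1
```

Emit:
{"op": "carry_out", "data": {"deltas": [[0,0,0.006,0,-1],[0,0,0.012,0,-1],[0,0,0.018,0,-1]]}}

```text
clock: 20.35
position: [0.5236, 0.1814, 0.2201]
ee_rot: [0.0, 1.0, -0.0, 0.0]
ft_force: [0.4, 0.3, 0.4]
grip_width: 0.499
grasp_force: 83.1
```

Emit:
{"op": "carry_out", "data": {"deltas": [[0,0,0.006,0,-1],[0,0,0.012,0,-1],[0,0,0.018,0,-1]]}}

```text
clock: 20.72
position: [0.524, 0.1816, 0.2182]
ee_rot: [-0.0, 1.0, 0.0, 0.001]
ft_force: [-1.0, -0.6, 9.2]
grip_width: 0.499
grasp_force: 83.7
```

Emit:
{"op": "carry_out", "data": {"deltas": [[0,0,0.004,0,-1],[0,0,0.007,0,-1],[0,0,0.007,0,-1]]}}

```text
clock: 21.1
position: [0.5243, 0.1817, 0.2178]
ee_rot: [0.0, 1.0, 0.0, 0.001]
ft_force: [-1.0, -0.7, 10.8]
grip_width: 0.498
grasp_force: 84.1
```

Emit:
{"op": "carry_out", "data": {"deltas": [[0,0,0.004,0,-1],[0,0,0.008,0,-1],[0,0,0.008,0,-1],[0,0,0.008,0,-1]]}}

```text
clock: 21.6
position: [0.5247, 0.1818, 0.2173]
ee_rot: [0.0, 1.0, 0.0, 0.002]
ft_force: [-1.6, -1.5, 16.6]
grip_width: 0.5
grasp_force: 84.7
```

At 20 N it sank only 0.5 mm, so it is tight. Lift off and check.

Emit:
{"op": "carry_out", "data": {"deltas": [[0,0,-0.03,0,-1],[0,0,-0.1,0,-1],[0,0,-0.4,0,-1],[0,0,-0.5,0,-1],[0,-0.3,-0.5,0,-1],[0,-0.6,-0.5,0,-1],[0,-1,-0.5,0,-1],[0,-1,-0.5,0,-1]]}}

```text
clock: 22.6
position: [0.5235, 0.0252, 0.2891]
ee_rot: [0.005, 1.0, -0.001, -0.001]
ft_force: [0.6, 1.1, -3.3]
grip_width: 0.498
grasp_force: 83.5
```

```bash
python3 - <<'E'
from h import *
p=camera("scene");C=cloud(p);h=cv2.cvtColor(p["img"],cv2.COLOR_RGB2HSV)
save("s4.png",cv2.resize(p["img"][70:210,230:430],(800,560),interpolation=cv2.INTER_CUBIC))
m=(h[...,0]>20)&(h[...,0]<35)&(h[...,1]>180)&(C[...,1]>.1)&(C[...,1]<.25)&(C[...,2]>.1)&(C[...,0]<.6)
P=C[m];print(len(P),np.percentile(P,2,0),np.percentile(P,98,0))
for z in(.125,.14,.155):
    q=P[abs(P[:,2]-z)<.006];print(z,np.percentile(q[:,0],[5,95]),np.percentile(q[:,1],[5,95]))
go([.5403,-.1,.052],155)
E
```

```text
175 [0.50549366 0.16229123 0.1096766 ] [0.53332886 0.19955972 0.16975799]
0.125 [0.50514175 0.5319063 ] [0.1676547  0.19825819]
0.14 [0.52207701 0.53311707] [0.16310676 0.19461734]
0.155 [0.52203649 0.53387884] [0.16149221 0.19252262]
pos [0.5234 0.0286 0.2894] yaw 179.7 j7 1.31 -> frac [-0.117 -0.857  1.583] spin 0.823 f [-0.47  1.46 -3.03] w 0.501 clk 22.65
```

View pics/s4.png

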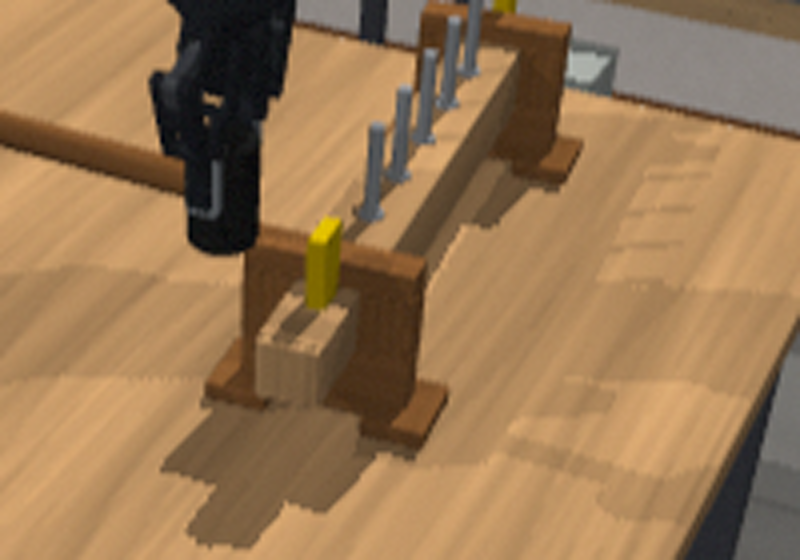

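Key seated at (323,260), upright with its top at about 168 mm. Now setting the mallet down.

Emit:
{"op": "carry_out", "data": {"deltas": [[-0.05,-0.3,0.1,0.2,-1],[-0.1,-0.6,0.4,0.5,-1],[-0.117,-0.82,0.7,0.5,-1],[-0.117,-0.82,1,0.5,-1],[-0.117,-0.82,1,0.5,-1]]}}

```text
clock: 23.28
position: [0.539, -0.0901, 0.1371]
ee_rot: [0.13, 0.992, 0.001, -0.003]
ft_force: [-0.1, 0.5, -2.9]
grip_width: 0.498
grasp_force: 83.3
```

Emit:
{"op": "carry_out", "data": {"deltas": [[0,0,0.25,0,-1],[0,0,0.45,0,-1],[0,0,0.53,0,-1],[0,0,0.55,0,-1],[0,0,0.56,0,-1]]}}

```text
clock: 23.9
position: [0.5422, -0.0914, 0.0576]
ee_rot: [0.13, 0.991, -0.0, 0.001]
ft_force: [-0.4, 0.4, -3.6]
grip_width: 0.501
grasp_force: 83.3
```

Emit:
{"op": "carry_out", "data": {"deltas": [[0,0,0.01,0,-1],[0,0,0.02,0,-1],[0,0,0.03,0,-1],[0,0,0.035,0,-1],[0,0,0.035,0,-1]]}}

```text
clock: 24.52
position: [0.5412, -0.0916, 0.0511]
ee_rot: [0.131, 0.991, -0.0, 0.0]
ft_force: [-1.9, 0.3, 1.0]
grip_width: 0.503
grasp_force: 83.7
```

Resting on the bench. Release and withdraw.

Emit:
{"op": "carry_out", "data": {"deltas": [[0,0,0,0,0.3],[0,0,0,0,0.7],[0,0,0,0,0.7],[0,0,0,0,0.7],[0,0,0,0,0.7],[0,0,-0.3,0,0.7],[0,0,-0.7,0,0.7],[0,0,-1,0,0.7],[0,0,-1,0,0.7],[0,0,-1,0,0.7]]}}

```text
clock: 25.78
position: [0.5408, -0.0917, 0.2004]
ee_rot: [0.131, 0.991, -0.0, -0.0]
ft_force: [0.3, -0.6, -0.2]
grip_width: 0.852
grasp_force: 0.0
```

```bash
python3 - <<'E'
from h import *
p=camera("scene");C=cloud(p);h=cv2.cvtColor(p["img"],cv2.COLOR_RGB2HSV)
save("s5.png",p["img"])
m=(h[...,0]>20)&(h[...,0]<35)&(h[...,1]>180)&(C[...,1]>.1)&(C[...,1]<.25)&(C[...,2]>.1)&(C[...,0]<.6)
P=C[m];print(len(P),np.percentile(P[:,2],98))
for b in boxes_of("mallet_head",p)[:1]: print(b)
E
```

```text
173 0.16979588787752467
{'position': [0.5278, -0.091, 0.0448], 'conf': 0.6}
```

View pics/s5.png

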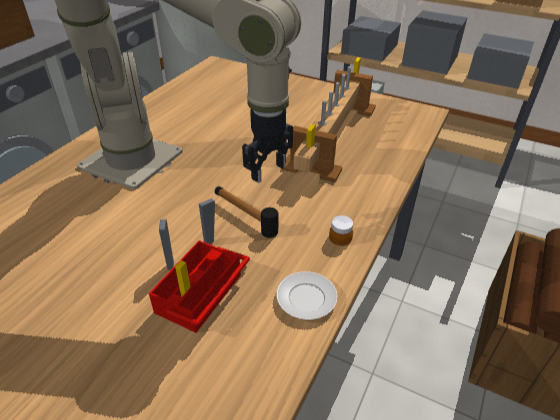

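The mallet is standing on the bench at (269,222), the key is wedged at (311,135), and everything else is in place. Handing in.

```bash
python3 -c "
from h import *
print(ticket.hand_in())"
```

```text
the job is handed in; nothing more can be done
None
```

I handed the job in at about 26 s, but no verdict came back: the key is wedged upright in the slot (at 20 N it sank only 0.5 mm), driven by slow mallet presses rather than taps. The mallet is standing on the bench, and the spare peg, saucer and jar were left alone. I could not measure the key's self-wedging force after letting go.

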